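Touch off a knife block, then sheathe the honing steel

ROBOT

A 7-joint arm with a two-finger parallel gripper is mounted at the origin on a cart in front of the work surface, level with it; the furniture and walls round the work are solid. World frame = base frame: x ahead of the robot, y to its left, z up, the work surface at z = 0. Lengths are in m, angles in rad, forces in N, time in s.
With the tool pointing down it reaches from about 0.4 to 0.85 m from the base axis. Payload 4.5 kg.
Tool frame: the origin (TCP) lies at the centre of the arm's flange, where the gripper is bolted on; the fingertips stand nose_length ahead of it and the grasp point (between the pads) lies 147 mm ahead of it (nose_length is the distance from the TCP to the fingertips, in m); z points along the fingers, y is the line along which they close (so a half turn about z gives the same grasp; the last joint's range is limited). The gripper opens to 88 mm and grips with 3 to 60 N. Pads are 18 mm wide; open, the fingers measure 123 mm over their backs; the gripper's body (75 mm by 187 mm) begins 45 mm behind the grasp point.
Start: joints at [-1.114, 0.689, -0.195, 1.565, 0.157, 0.902, -0.215], TCP at [0.256, 0.57, 0.405] pointing down, gripper open.
Joint ranges: [-3.01, 3.01], [-0.46, 2.08], [-1.47, 1.51], [0.13, 2.56], [-1, 4.14], [0.04, 2.09], [-2.66, 2.66]. Speed limits (rad/s): [2.57, 2.57, 3.14, 3.14, 3.14, 3.14, 3.14].

INTERFACE

Orientations are given as a unit quaternion [x, y, z, w].
In Python, from plant import * gives the robot as it stands.
- The arm moves only by the tool play_rows, never from a script. Its argument "rows" is a list that holds one entry, the list of rows, each a list of 6 numbers: the shift along the tool's x, y, z normalised to -1 to 1, where 1 is 0.5 m, then the turn, a rotation vector about the tool's x, y, z normalised to -1 to 1, where 1 is 0.5 rad. A call has 1 to 20 rows; each row is the pose to reach, as a shift and turn from the pose commanded when the call began, along the tool's axes at that moment; what a row does not reach only later rows make up. A row lasts 1/12 s, in which the tool goes at most 41.7 mm and 7.16 degrees, less where a joint would pass 70% of its speed; a pose out of reach is approached as far as the arm can. A call with a number of a shift or a turn outside -1 to 1 is refused whole. A call with a gripper value outside its range is refused whole. "claw" is the closure, from 0 (fully open) to 1 (shut), set as the call begins (left out, the last holds). The fingers move at their own pace and stop on an object; "squeeze" is the grip in N (left out, the last holds). Time passes only in rows, so rows that repeat a pose let the fingers close. It gives the time, the measured TCP pose, the force, the opening and the grip force at its end, in the units of the state.
- get_state(): the state, without advancing time (a new reading comes with each control period).
- snapshot(name): name is "scene" or "top" or "wrist"; returns a dict with "pixels" (400x640x3 uint8, blue, green, red), "camera_matrix" (3x3 intrinsics, pixels), "world_to_cam" (4x4, takes a point from world to camera coordinates); the wrist camera has in their place "mount" (4x4, takes a point from camera to tool coordinates, whose origin is the TCP and whose axes are the flange's). Camera axes: x right, y down, z forward; pixel columns grow to the right and rows downward; lengths in m; the calibration is good to about 2 mm. A picture is of the moment at which its call begins: read the wrist's pose just before it. There is no depth.
- finish_job(): hands the job in; it is judged then, once.
The state is a dict: "clock": time; "q": joint angles; "qd": joint speeds; "joint_torque": joint torques, N m; "tool_pos": TCP position; "eef_rot": TCP orientation; "contact_force": force on the tool from outside, world axes, zero at the start; "moment": the same for the moment, N m; "opening": opening from 0.0 (shut) to 1.0 (fully open); "finger_force": force on a finger pad.
Only numpy, scipy, OpenCV 4.12 (cv2) and the standard library are available. Lean on these libraries where they do the work, as an engineer would, in place of code of your own. Each camera call takes 0.05 s, during which the arm holds its last target. There are 200 camera calls.

TASK

A knife block stands somewhere near the middle of the chopping board, but exactly where is not known. Take the honing steel out of its marble stand and touch its shaft gently against the block's left side, then its right side, then the front that faces the robot, to find the block; then lower the steel into the block's round hole until the handle rests on top, and let go of it standing there. The block stands on soft feet: each touch must just make it give by a millimetre or so, and neither touching nor inserting may shove it out of place by more than a few millimetres; leave everything else where it is.

Things in the scene. Friction and masses are not known exactly. Their poses are not given: they have to be found in the camera images.
- steel_grip (a point): Centre of the honing steel's black square handle, where to grip it: 24 x 24 mm wide, 56 mm tall, faces along this point's x and y, z up the handle. Under the handle a 23 mm wide brass collar, its underside 34 mm below this point; then a round steel shaft 16 mm in diameter, 60 mm long, last 5 mm tapered (tip 94 mm below this point). Weighs 0.13 to 0.21 kg.
- stand: Fixed marble stand, 70 x 70 x 64 mm on a low 78 mm wide foot, left or right of the board; origin at the centre of its underside. At the start the steel stands upright in its 18.5 mm hole, collar resting on the stand's top; lift it 65 mm straight up to free it.
- board: Fixed wooden chopping board 220 mm along x, 340 along y, 22 thick; origin at the centre of its underside, x away from the robot, y left. On it a dark wooden knife block, 90 mm along x, 80 along y, its top 98 mm above the board's underside. The block's place is NOT measured: its centre is within 20 mm of the board's along both x and y; it is turned exactly like the board.
- block_fore (a joint): How far (m) the knife block is pushed from rest on its soft rubber feet along the board's x, positive away from the robot; 0 when untouched. It gives about 1 mm per 2.5 N and springs back. The block's round hole: 19 mm wide, small chamfer, straight down from the top, 64 mm deep, its axis 32 mm behind the front face, half-way between left and right sides.
- block_side (a joint): How far (m) the knife block is pushed from rest along the board's y: negative when pressed on its left side, positive when pressed on its right side; 0 when untouched. It gives about 1 mm per 2.5 N and springs back.
- block_down (a joint): How far (m) the knife block is pressed down from rest into its feet, positive down; 0 when untouched. It gives about 1 mm per 5 N. With the steel fully in, its collar rests on the block's top. The three dark slots behind the round hole are only marks, no holes.
- garlic: Garlic bulb about 50 mm, on the board's far left corner; to be left alone. Origin under its centre.
- tomato: Tomato about 73 mm wide, 69 mm high, on the board's far right corner; to be left alone. Origin under its centre.
- shaker: White salt shaker, 44 mm wide, 90 mm tall, beside the board on the side away from the marble stand; to be left alone. Origin at the centre of its underside.
- spice_jar: Spice jar with a red cap, 45 mm wide, 106 mm tall, at the back on the right; to be left alone. Origin at the centre of its underside.
- steel: The honing steel as a whole; origin at the tip of its shaft, 94 mm under the handle's centre, z up the handle.
Mind the look-alikes: they are no part of the job. There is more than one size of the steel; the job needs the smaller.

How it is judged:
On the way, in this order (a step that is already met when the one before it is completed fails the run):
1. the steel's shaft touches the block's left side: the block gives 0.6 mm or more to the right (value of joint block_side below -0.0006 m and y of steel_grip in the frame of board above 0.02 m and height (world z) of steel_grip below 0.18 m and horizontal distance between steel_grip and board below 0.12 m), for 0.1 s.
2. the shaft touches the block's right side: the block gives 0.6 mm or more to the left (value of joint block_side above 0.0006 m and y of steel_grip in the frame of board below -0.02 m and height (world z) of steel_grip below 0.18 m and horizontal distance between steel_grip and board below 0.12 m), for 0.1 s.
3. the shaft touches the block's front: the block gives 0.6 mm or more to the back (value of joint block_fore above 0.0006 m and x of steel_grip in the frame of board below -0.025 m and height (world z) of steel_grip below 0.18 m and horizontal distance between steel_grip and board below 0.12 m), for 0.1 s.
At the end, for the whole second after the job is handed in: The steel stands in the block's hole: its handle centre is 127 to 134.5 mm above the work surface (132 mm with the collar resting on the block's top), within 50 mm of the board's centre seen from above, upright within 0.1 rad, at rest, released, and the block is not pressed down by 2 mm or more (height (world z) of steel_grip between 0.127 and 0.1345 m and angle between steel_grip's own z axis and vertical below 0.1 rad and horizontal distance between steel_grip and board below 0.05 m and linear speed of steel below 0.02 m/s and value of joint block_down below 0.002 m and contact force between the fingers and steel below 0.1 N); the robot touches nothing.
It fails at once if the block is shoved more than 5 mm sideways or fore and aft on its feet (about 12 N) (value of joint any of block_side, block_fore above 0.005 m or value of joint any of block_side, block_fore below -0.005 m).
It fails at once if the block is pressed down more than 4 mm (about 20 N) (value of joint block_down above 0.004 m).
It fails at once if the garlic, tomato, salt shaker or spice jar is moved more than 30 mm (distance of any of garlic, tomato, shaker, spice_jar from where it was at the start of the episode above 0.03 m).
It also fails if it takes over 72 s, if anything falls off the work surface, if the arm or the gripper's body presses on something with over 40 N, if the wrist force passes 120 N, or if a joint passes its speed limit or range.

## Working session

There is one attempt and no reset: what is moved stays moved. The work goes in short steps, Python scripts to look and compute and a tool call to move; the robot and the scene stay as the last step left them, time stands still between calls to the robot, and variables do not carry over. Pictures are saved under pics/ and viewed, at most 10 in all, crops included, and the job is handed in when it is done.

Besides the shell and the picture viewer there is one more tool, called by a JSON object that holds its "name" and its "arguments". play_rows: Moves the arm, as the interface text tells. Its arguments: {"type":"object","properties":{"rows":{"type":"array"},"claw":{"type":"number"},"squeeze":{"type":"number"}},"required":["rows"]}

```bash
mkdir -p pics; ls; python3 - <<'E'
from plant import *
import cv2
s=get_state();print({k:(v if not hasattr(v,'tolist') else v.tolist()) for k,v in s.items()})
try: print(nose_length)
except Exception as e: print(e)
for n in ("scene","top"):
    d=snapshot(n);cv2.imwrite(f"pics/{n}0.png",d["pixels"]);print(n,d["camera_matrix"],d["world_to_cam"])
    import numpy as np;np.savez(f"{n}.npz",K=d["camera_matrix"],T=d["world_to_cam"])
E
```

```text
pics
{'clock': 0.0, 'q': [-1.114194255160546, 0.6900098927897773, -0.19451147644719574, 1.5663320103819038, 0.157297906509564, 0.9024825188330257, -0.2150870635684863], 'qd': [-0.0004537257991927742, -0.0015406660965107996, -0.0011977708906461308, -0.0010267803519869666, -1.797790861112256e-05, -0.001799780669770652, -0.0010681028937389193], 'joint_torque': [0.00043204154280829243, -52.75672674179077, -1.2667447328567505, -15.343095660209656, -0.05257535842247307, 0.006321622640825808, 0.00016555539787077578], 'tool_pos': [0.2563421248893051, 0.5696598909023295, 0.4038967145851883], 'eef_rot': [0.2097845784182755, 0.977747198287522, -0.0009110485792181346, -0.00012995866207132667], 'contact_force': [0.7245417009294975, -0.6079426619513421, 0.13426320398919508], 'moment': [-0.02025009291693065, -0.005870821692952688, -0.029827512939149745], 'finger_force': 0.0, 'opening': 0.9951985445890676}
0.166
scene [[511.87501642   0.         315.19803125]
 [  0.         511.87501642 203.88695659]
 [  0.           0.           1.        ]] [[ 0.52602555 -0.85006519 -0.02619716 -0.35870005]
 [-0.36623642 -0.19861352 -0.90907841  0.28535555]
 [ 0.7675728   0.48779282 -0.41580062  1.38354188]
 [ 0.          0.          0.          1.        ]]
top [[466.06401873   0.         316.47430644]
 [  0.         466.06401873 200.41405373]
 [  0.           0.           1.        ]] [[ 0.00510848 -0.99993709  0.0099855  -0.05278566]
 [-0.98528906 -0.00673891 -0.17076314  0.59885215]
 [ 0.17081969 -0.00896627 -0.98526151  1.23060394]
 [ 0.          0.          0.          1.        ]]
```

View pics/scene0.png

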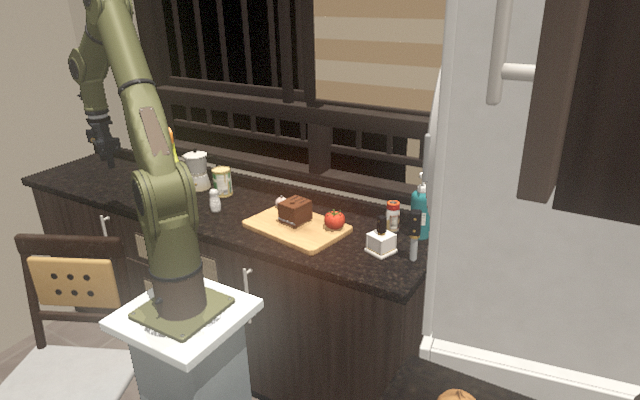

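View pics/top0.png

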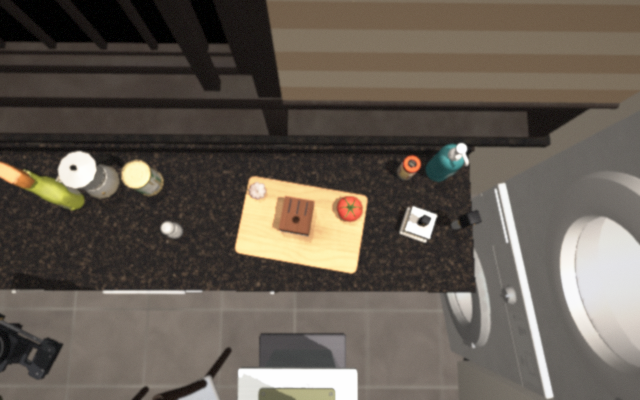

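The scene view shows the stand with the small steel at about (381,240), the knife block on the board at (295,212), and a larger look-alike at (413,235). In the top view these are: stand (419,223), handle (425,221), board (302,225) and block hole (296,219).

```bash
cat > h.py <<'E'
import numpy as np, cv2
from scipy.spatial.transform import Rotation as R
def ray(uv,K,T,z):
    "pixel -> world point on plane z"
    d=T[:3,:3].T@np.linalg.solve(K,[uv[0],uv[1],1.]); c=-T[:3,:3].T@T[:3,3]
    return c+d*(z-c[2])/d[2]
def wristT(s,mount):
    M=np.eye(4);M[:3,:3]=R.from_quat(s["eef_rot"]).as_matrix();M[:3,3]=s["tool_pos"]
    return np.linalg.inv(M@mount)
E
python3 - <<'E'
from h import *
d=np.load("top.npz");K,T=d["K"],d["T"];im=cv2.imread("pics/top0.png");h=cv2.cvtColor(im,cv2.COLOR_BGR2HSV)
def big(m,roi):
    z=np.zeros_like(m);x0,y0,x1,y1=roi;z[y0:y1,x0:x1]=m[y0:y1,x0:x1]
    c,_=cv2.findContours(z,cv2.RETR_EXTERNAL,cv2.CHAIN_APPROX_NONE);return max(c,key=cv2.contourArea)
def rect(c,z):
    p=np.array([ray(q[0],K,T,z)[:2] for q in c],np.float32);return cv2.minAreaRect(p)
b=big(cv2.inRange(h,(12,80,120),(28,255,255)),(225,165,380,285))
print("board",rect(b,.022))
bx=cv2.minAreaRect(np.array([ray(q[0],K,T,.022)[:2] for q in b],np.float32))
w=big(cv2.inRange(h,(0,0,190),(180,60,255)),(395,195,445,250));print("stand top",rect(w,.064),cv2.boundingRect(w))
k=big(cv2.inRange(h,(0,0,0),(180,255,60)),(412,210,432,228));print("handle top",rect(k,.126),cv2.boundingRect(k))
n=big(cv2.inRange(h,(0,60,20),(14,255,120)),(270,190,325,245));print("block",rect(n,.098),cv2.boundingRect(n))
cv2.imwrite("pics/topc.png",cv2.resize(im[150:290,220:490],None,fx=2.9,fy=2.9,interpolation=2))
E
```

```text
board ((0.5386970639228821, -0.007977575063705444), (0.3441537320613861, 0.2245904505252838), 80.31583404541016)
stand top ((0.539427638053894, -0.3312721252441406), (0.06900282949209213, 0.06953869760036469), 70.25040435791016) (405, 207, 32, 32)
handle top ((0.5326527953147888, -0.31797993183135986), (0.016108671203255653, 0.014434284530580044), 29.458772659301758) (418, 218, 8, 7)
block ((0.5411413908004761, 0.006150432396680117), (0.016905508935451508, 0.016760321334004402), 45.35806655883789) (292, 216, 8, 7)
```

View pics/topc.png

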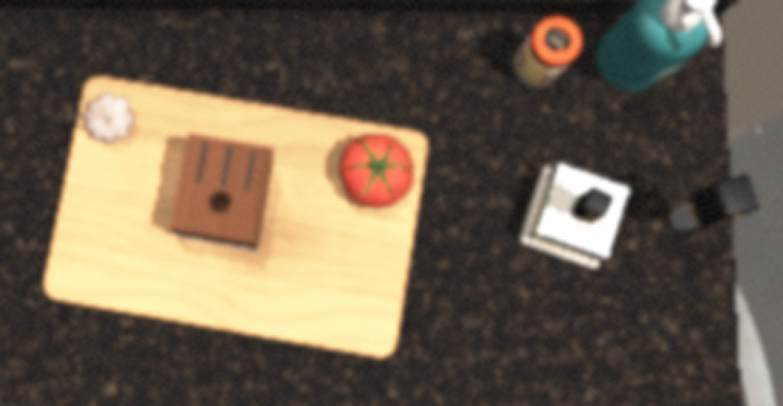

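The crop shows the handle upright at the stand's centre and the hole at about (296,220) in the full top picture. I'll move towards the stand next.

{"name": "play_rows", "arguments": {"rows": [[[-0.75,-0.475,0,0,0,0],[-0.75,-0.475,0,0,0,0],[-0.75,-0.475,0,0,0,0],[-0.75,-0.475,0,0,0,0],[-0.75,-0.475,0,0,0,0],[-0.75,-0.475,0,0,0,0],[-0.75,-0.475,0,0,0,0],[-0.75,-0.475,0,0,0,0],[-0.75,-0.475,0,0,0,0],[-0.75,-0.475,0,0,0,0],[-0.75,-0.475,0,0,0,0],[-0.75,-0.475,0,0,0,0],[-0.75,-0.475,0,0,0,0]]], "claw": 0, "squeeze": 40}}

```text
clock: 1.18
tool_pos: [0.5017, 0.1976, 0.4043]
eef_rot: [0.212, 0.977, -0.0, -0.0]
contact_force: [0.5, 0.3, 0.0]
opening: 0.998
finger_force: 0.0
```

{"name": "play_rows", "arguments": {"rows": [[[-0.47,-0.9,0,0,0,0],[-0.47,-0.9,0,0,0,0],[-0.47,-0.9,0,0,0,0],[-0.47,-0.9,0,0,0,0],[-0.47,-0.9,0,0,0,0],[-0.47,-0.9,0,0,0,0],[-0.47,-0.9,0,0,0,0],[-0.47,-0.9,0,0,0,0],[-0.47,-0.9,0,0,0,0],[-0.47,-0.9,0,0,0,0],[-0.47,-0.9,0,0,0,0],[-0.47,-0.9,0,0,0,0],[-0.47,-0.9,0,0,0,0],[-0.47,-0.9,0,0,0,0],[-0.47,-0.9,0,0,0,0],[-0.47,-0.9,0,0,0,0]]]}}

```text
clock: 2.52
tool_pos: [0.5316, -0.3038, 0.4046]
eef_rot: [0.208, 0.978, 0.001, -0.0]
contact_force: [-0.4, 0.7, -0.7]
opening: 0.999
finger_force: 0.0
```

```bash
python3 - <<'E'
from plant import *
from h import *
s=get_state();d=snapshot("wrist");cv2.imwrite("pics/w1.png",d["pixels"])
T=wristT(s,d["mount"]);np.savez("w1.npz",K=d["camera_matrix"],T=T)
print(s["clock"],s["tool_pos"],s["eef_rot"],s["q"],d["mount"],d["camera_matrix"][:2])
E
```

```text
2.5167 [ 0.53157898 -0.30382369  0.4046218 ] [ 2.07506761e-01  9.78232669e-01  1.31977510e-03 -2.20746623e-04] [ 0.61401466  0.68004692 -0.30165987  1.60188127  0.2381353   0.89703175
  1.37890659] [[ 1.02147802e-03 -9.52730155e-01 -3.03816076e-01  7.96064890e-02]
 [ 9.99999248e-01  7.67051458e-04  9.56776897e-04 -5.44371840e-04]
 [-6.78507638e-04 -3.03816825e-01  9.52730222e-01  2.05423489e-02]
 [ 0.00000000e+00  0.00000000e+00  0.00000000e+00  1.00000000e+00]] [[317.9139256    0.         317.56086377]
 [  0.         317.9139256  197.11815913]]
```

View pics/w1.png

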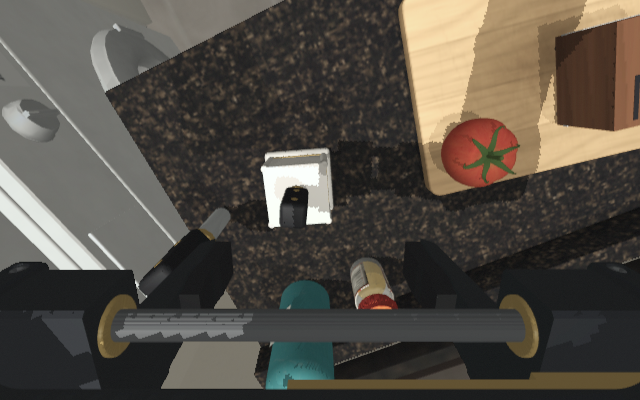

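The wrist view shows the stand at (298,188) with the handle top near (296,193). The larger steel stands upright at left, from (222,213) to (160,285). Next I'll measure the handle top and check the clearance.

```bash
python3 - <<'E'
from h import *
d=np.load("w1.npz");K,T=d["K"],d["T"];im=cv2.imread("pics/w1.png");h=cv2.cvtColor(im,cv2.COLOR_BGR2HSV)
m=cv2.inRange(h,(0,0,120),(180,70,255));m[:, :255]=0;m[:,340:]=0;m[:145]=0;m[235:]=0
c=max(cv2.findContours(m,cv2.RETR_EXTERNAL,2)[0],key=cv2.contourArea)
print("stand",cv2.boundingRect(c))
for p in [(296,196),(294,193)]: print("dot .126",ray(p,K,T,.126))
for p in [(222,213)]: print("big tip z0",ray(p,K,T,0))
for z in (.12,.15,.18,.2): print("big handle top?",z,ray((150,285),K,T,z))
cr=im[140:240,245:345];cv2.imwrite("pics/w1c.png",np.vstack([cv2.resize(cr,(600,600),interpolation=2)]))
E
```

```text
stand (261, 148, 72, 81)
dot .126 [ 0.52559442 -0.32079448  0.126     ]
dot .126 [ 0.5224891 -0.3212142  0.126    ]
big tip z0 [ 0.54040819 -0.44137828  0.        ]
big handle top? 0.12 [ 0.55124278 -0.48690903  0.12      ]
big handle top? 0.15 [ 0.54072248 -0.46249605  0.15      ]
big handle top? 0.18 [ 0.53020219 -0.43808306  0.18      ]
big handle top? 0.2 [ 0.52318866 -0.42180773  0.2       ]
```

View pics/w1c.png

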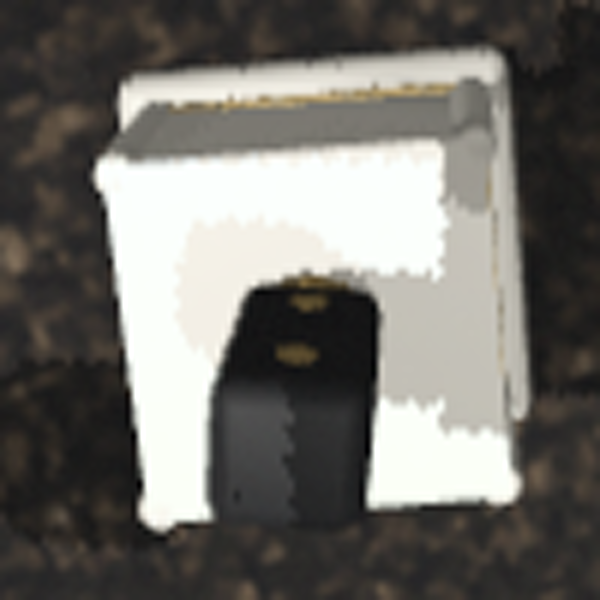

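The crop shows the handle's top face is the lighter lower quad, from (281,205) to (307,226) in the full picture. The gold rivets are on its side face.

```bash
python3 - <<'E'
from h import *
d=np.load("w1.npz");K,T=d["K"],d["T"]
f=lambda p,z:ray((245+p[0]/6-.5,140+p[1]/6-.5),K,T,z)[:2]
q=[f(p,.126) for p in [(218,385),(376,388),(364,522),(213,522)]]
print(np.array(q),np.mean(q,0))
for i in range(4):
    e=q[(i+1)%4]-q[i];print(np.hypot(*e),np.degrees(np.arctan2(e[1],e[0])))
S=[f(p,.064) for p in [(98,160),(450,140),(515,495),(150,525)]];print("stand",np.mean(S,0))
for i in range(4):
    e=S[(i+1)%4]-S[i];print(np.hypot(*e),np.degrees(np.arctan2(e[1],e[0])))
Rm=T[:3,:3];print("big dir: nadir ray");
for z in (.1,.13,.16,.19): print(z,ray((185,250),K,T,z))
E
```

```text
[[ 0.52655824 -0.335595  ]
 [ 0.53613669 -0.31515291]
 [ 0.55428006 -0.32533488]
 [ 0.54530928 -0.34551111]] [ 0.54057107 -0.33039847]
0.022574897288716367 64.89386084783139
0.020805147651772406 -29.300934392513692
0.02208065253940081 -113.97093139809195
0.021211567258749772 152.1287797367611
stand [ 0.54071293 -0.33308054]
0.06019016934802973 69.3684003276557
0.06613560585361619 -13.562089572914427
0.06641672869142297 -108.90842429957814
0.067657907783528 161.0140545482
big dir: nadir ray
0.1 [ 0.53849512 -0.44971333  0.1       ]
0.13 [ 0.53006113 -0.43094558  0.13      ]
0.16 [ 0.52162714 -0.41217784  0.16      ]
0.19 [ 0.51319314 -0.3934101   0.19      ]
```

Handle centre is about (0.540,-0.331), with its faces along the tool axes. At this yaw the body could hit the tall look-alike, and turned by 90° the soap bottle is close. I'll measure both.

```bash
python3 - <<'E'
from h import *
L={n:(np.load(n+".npz"),cv2.imread(f"pics/{f}.png")) for n,f in(("scene","scene0"),("top","top0"))}
for n,roi in(("scene",(405,170,435,245)),("top",(420,140,475,190))):
    d,im=L[n];h=cv2.cvtColor(im,cv2.COLOR_BGR2HSV);m=cv2.inRange(h,(80,80,40),(100,255,255))
    ys,xs=np.nonzero(m[roi[1]:roi[3],roi[0]:roi[2]]);ys+=roi[1];xs+=roi[0]
    print(n,xs.min(),xs.max(),ys.min(),ys.max())
    for y in sorted(set(ys))[::6]: print(y,xs[ys==y].min(),xs[ys==y].max(),end='; ')
    print()
def tri(a,b):
    A=[]
    for (n,p) in((("scene"),a),(("top"),b)):
        d=L[n][0];P=d["K"]@d["T"][:3];A+=[p[0]*P[2]-P[0],p[1]*P[2]-P[1]]
    X=np.linalg.svd(np.array(A))[2][-1];return X[:3]/X[3]
print("spice base top-guess",ray((404,176),L["top"][0]["K"],L["top"][0]["T"],0))
t=L["top"][0];w=np.load("w1.npz")
for p in[(430,176),(434,180),(440,181),(425,170)]: print(p,ray(p,t["K"],t["T"],0))
d=L["scene"][0]
for p in[(413,238),(421,240),(429,238)]: print(p,ray(p,d["K"],d["T"],0))
print("big top tri: ",tri((408,209),(472,212)))
print("big cap:",tri((416,211),(472,218)))
a=L["top"][1][135:235,395:495];b=L["scene"][1][165:275,345:455]
cv2.imwrite("pics/n.png",np.hstack([cv2.resize(a,(400,400),interpolation=2),cv2.resize(b,(400,400),interpolation=2)]))
E
```

```text
scene 411 428 191 239
191 414 416; 197 412 425; 203 416 425; 209 421 426; 215 426 427; 221 426 428; 227 421 428; 233 421 427; 239 424 424; 
top 426 463 143 181
143 453 453; 149 441 448; 155 435 446; 161 429 463; 167 426 460; 173 426 449; 179 432 444; 
spice base top-guess [ 0.68162486 -0.30280316  0.        ]
(430, 176) [ 0.6821822  -0.37829093  0.        ]
(434, 180) [ 0.67040969 -0.38946083  0.        ]
(440, 181) [ 0.66757722 -0.406751    0.        ]
(425, 170) [ 0.69992554 -0.36438752  0.        ]
(413, 238) [ 0.67760719 -0.38799799  0.        ]
(421, 240) [ 0.67734801 -0.41627586  0.        ]
(429, 238) [ 0.70329172 -0.43438251  0.        ]
big top tri:  [ 0.54529942 -0.42495977  0.1738479 ]
big cap: [ 0.53964553 -0.4396396   0.16803676]
```

View pics/n.png

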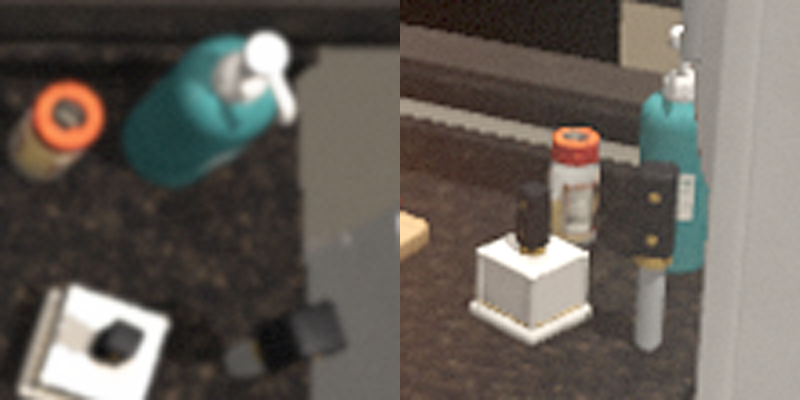

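Both clear at the 90° yaw, with about 40 mm to spare each. I'll turn there and look from close by.

{"name": "play_rows", "arguments": {"rows": [[[-0.04,-0.042,0,0,0,-1],[-0.04,-0.042,0,0,0,-1],[-0.04,-0.042,0,0,0,-1],[-0.04,-0.042,0,0,0,-1],[-0.04,-0.042,0,0,0,-1]]]}}

```text
clock: 2.98
tool_pos: [0.5408, -0.3325, 0.4048]
eef_rot: [-0.042, 0.999, 0.001, 0.0]
contact_force: [-0.3, -0.4, 0.2]
opening: 0.999
finger_force: 0.0
```

{"name": "play_rows", "arguments": {"rows": [[[0,0,0,0,0,-1],[0,0,0,0,0,-1],[0,0,0,0,0,-1],[0,0,0,0,0,-1],[0,0,0,0,0,-1]]]}}

```text
clock: 3.4
tool_pos: [0.5407, -0.3331, 0.4048]
eef_rot: [-0.286, 0.958, 0.0, 0.0]
contact_force: [0.3, 0.2, 0.0]
opening: 0.997
finger_force: 0.0
```

{"name": "play_rows", "arguments": {"rows": [[[0,0,0.05,0,0,-1],[0,0,0.1,0,0,-1],[0,0,0.1,0,0,-1],[0,0,0.1,0,0,-1],[0,0,0.1,0,0,-1]]]}}

```text
clock: 3.82
tool_pos: [0.5404, -0.3336, 0.3542]
eef_rot: [-0.513, 0.859, 0.001, -0.0]
contact_force: [0.4, 0.5, 0.2]
opening: 1.001
finger_force: 0.0
```

```bash
python3 - <<'E'
from plant import *
from h import *
s=get_state();d=snapshot("wrist");cv2.imwrite("pics/w2.png",d["pixels"])
T=wristT(s,d["mount"]);np.savez("w2.npz",K=d["camera_matrix"],T=T)
print(s["clock"],s["tool_pos"],s["eef_rot"],s["q"])
M=R.from_quat(s["eef_rot"]).as_matrix();print(M)
P=d["camera_matrix"]@T[:3]@np.array([.5405,-.331,.126,1]);u=(P[:2]/P[2]).astype(int);print(u)
x0,y0=np.maximum(u-60,0);np.save("w2o.npy",[x0,y0]);cv2.imwrite("pics/w2c.png",cv2.resize(d["pixels"][y0:y0+120,x0:x0+120],(600,600),interpolation=2))
E
```

```text
3.8167 [ 0.54043887 -0.33361037  0.35415269] [-5.12627226e-01  8.58610899e-01  8.07562112e-04 -4.32405891e-06] [ 0.83574404  0.83582594 -0.68088853  1.5672144   0.60514129  0.96016498
  2.60713756]
[[-4.74426654e-01 -8.80294639e-01 -8.35382018e-04]
 [-8.80294653e-01  4.74425350e-01  1.38233000e-03]
 [-8.20531282e-04  1.39119652e-03 -9.99998696e-01]]
[317 217]
```

View pics/w2c.png

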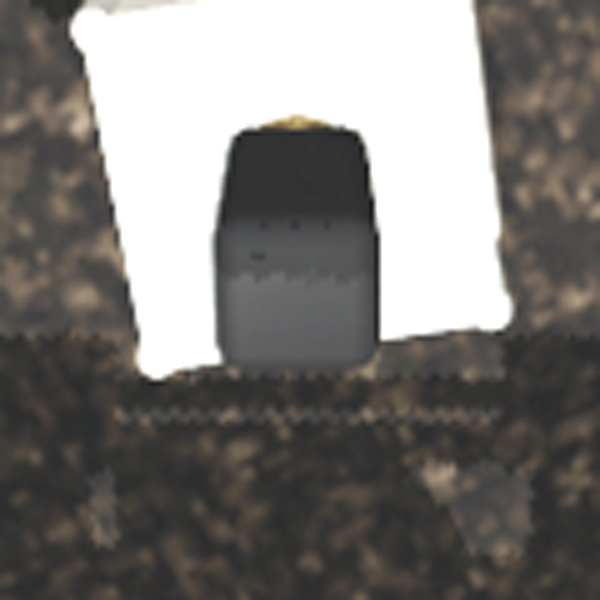

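The close view shows the handle's top face centred at crop (298,292), within 1 mm of the estimate and lined up with the tool. Descend and grip.

{"name": "play_rows", "arguments": {"rows": [[[-0.002,0.002,0.07,0,0,0],[-0.002,0.002,0.14,0,0,0],[-0.002,0.002,0.19,0,0,0],[-0.002,0.002,0.226,0,0,0],[-0.002,0.002,0.226,0,0,0],[-0.002,0.002,0.226,0,0,0]]]}}

```text
clock: 4.37
tool_pos: [0.5401, -0.3327, 0.2417]
eef_rot: [-0.511, 0.859, 0.0, -0.0]
contact_force: [0.5, 0.2, 0.5]
opening: 1.002
finger_force: 0.0
```

{"name": "play_rows", "arguments": {"rows": [[[0,0,0,0,0,0],[0,0,0,0,0,0],[0,0,0,0,0,0],[0,0,0,0,0,0],[0,0,0,0,0,0],[0,0,0,0,0,0],[0,0,0,0,0,0],[0,0,0,0,0,0],[0,0,0,0,0,0],[0,0,0,0,0,0],[0,0,0,0,0,0],[0,0,0,0,0,0]]], "claw": 1, "squeeze": 55}}

```text
clock: 5.37
tool_pos: [0.5401, -0.3334, 0.2417]
eef_rot: [-0.513, 0.858, -0.0, 0.0]
contact_force: [0.7, -1.1, -0.6]
opening: 0.27
finger_force: 55.0
```

{"name": "play_rows", "arguments": {"rows": [[[0,0,-0.02,0,0,0],[0,0,-0.05,0,0,0],[0,0,-0.09,0,0,0],[0,0,-0.14,0,0,0],[0,0,-0.19,0,0,0],[0,0,-0.24,0,0,0],[0,0,-0.28,0,0,0],[0,0,-0.28,0,0,0],[0,0,-0.28,0,0,0]]]}}

```text
clock: 6.12
tool_pos: [0.5396, -0.3331, 0.3825]
eef_rot: [-0.513, 0.858, -0.0, 0.0]
contact_force: [0.1, 0.2, -1.9]
opening: 0.271
finger_force: 55.0
```

```bash
cat > go.py <<'E'
from plant import *
from h import *
c,s_=np.cos(np.radians(-9.7)),np.sin(np.radians(-9.7))
B=np.array([.5387,-.008]);X=np.array([c,s_]);Y=np.array([-s_,c]);H=np.array([.541,.006])
def show(target,z,yaw=None):
    "print normalised shift from measured pose to TCP target; yaw = tool y direction, deg"
    s=get_state();M=R.from_quat(s["eef_rot"]).as_matrix();t=np.r_[target,z]
    print("shift",np.round(M.T@(t-s["tool_pos"])/.5,3),"pos",s["tool_pos"].round(4),"F",np.round(s["contact_force"],2),
      "yawY",round(np.degrees(np.arctan2(M[1,1],M[0,1])),2),"tilt",M[:2,2].round(4),"q7",round(s["q"][6],2),"g",s["finger_force"])
    return s,M
E
python3 - <<'E'
from go import *
import os
s,M=show(H+.08*Y,.375)
print("M",M.round(3).tolist(),"X",X,"Y",Y)
d=snapshot("wrist");cv2.imwrite("pics/w3.png",d["pixels"])
E
```

```text
shift [-0.75   0.37   0.015] pos [ 0.5396 -0.3331  0.3825] F [ 0.11  0.24 -1.92] yawY 151.72 tilt [ 0.0008 -0.0004] q7 2.61 g 54.98703673481941
M [[-0.474, -0.881, 0.001], [-0.881, 0.474, -0.0], [0.0, -0.001, -1.0]] X [ 0.98570347 -0.16848938] Y [0.16848938 0.98570347]
```

View pics/w3.png

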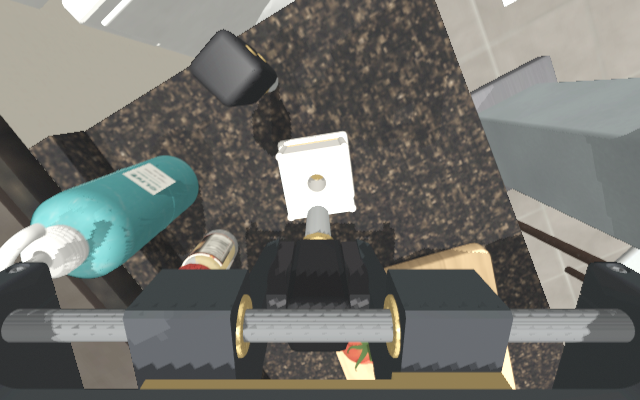

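The steel hangs straight in the grip, with the collar and shaft in line below the handle at (318,225). The empty stand hole is at (317,182). I'll carry it to the left of the block and align it with the board.

{"name": "play_rows", "arguments": {"rows": [[[-0.05,0.025,0,0,0,0],[-0.11,0.055,0,0,0,0],[-0.18,0.09,0,0,0,0],[-0.25,0.125,0,0,0,0],[-0.32,0.16,0,0,0,0],[-0.39,0.195,0,0,0,0],[-0.46,0.23,0,0,0,0],[-0.53,0.265,0,0,0,0],[-0.6,0.3,0,0,0,0],[-0.66,0.33,0,0,0,0],[-0.72,0.355,0,0,0,0],[-0.75,0.37,0,0,0,-0.2],[-0.75,0.37,0,0,0,-0.4],[-0.75,0.37,0,0,0,-0.6],[-0.75,0.37,0,0,0,-0.65],[-0.75,0.37,0,0,0,-0.65],[-0.75,0.37,0,0,0,-0.65]]]}}

```text
clock: 7.58
tool_pos: [0.5543, 0.084, 0.3807]
eef_rot: [-0.644, 0.765, 0.0, -0.001]
contact_force: [-0.5, -0.6, -1.4]
opening: 0.265
finger_force: 55.0
```

```bash
python3 - <<'E'
from go import *
s,M=show(H+.07*Y-.0*X,.286)
top=snapshot("top");cv2.imwrite("pics/top1.png",top["pixels"])
d=snapshot("wrist");cv2.imwrite("pics/w4.png",d["pixels"]);np.savez("w4.npz",K=d["camera_matrix"],T=wristT(s,d["mount"]))
E
```

```text
shift [ 0.018 -0.     0.189] pos [0.5543 0.084  0.3807] F [-0.54 -0.59 -1.38] yawY 170.18 tilt [-0.002  -0.0005] q7 2.12 g 54.98702969402075
```

View pics/w4.png

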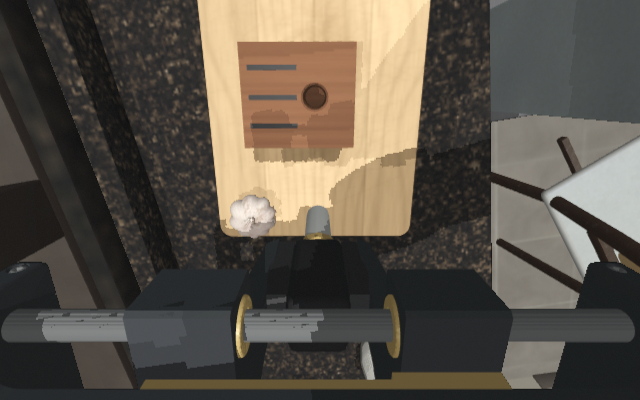

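The wrist view shows the block squared up to the tool. Its top spans roughly x 237–356 and y 42–148, the hole is at (315,97), the garlic at (252,215), and the shaft tip at (317,210).

```bash
python3 - <<'E'
from go import *
w=np.load("w4.npz");f=lambda p,z:((ray(p,w["K"],w["T"],z)[:2]-B)@np.c_[X,Y]).round(4)
print("board frame: hole",f((315,97),.098),"left edge",f((300,148),.098),"right",f((300,42),.098),"front",f((355.5,97),.098),"back",f((239,97),.098))
print("garlic",f((252,215),.04),"board left",f((320,236),.022))
s=get_state();print("tcp",((s["tool_pos"][:2]-B)@np.c_[X,Y]).round(4), "H",((H-B)@np.c_[X,Y]).round(4))
for p in [(317,210)]: print("tip", f(p,.145))
E
```

```text
board frame: hole [0.0004 0.015 ] left edge [0.0129 0.0551] right [ 0.0115 -0.0243] front [-0.0315  0.015 ] back [0.0602 0.0149]
garlic [0.069  0.1363] board left [-0.0044  0.1694]
tcp [0.     0.0935] H [-0.0001  0.0142]
tip [-0.001   0.0924]
```

{"name": "play_rows", "arguments": {"rows": [[[0.01,0,0.04,0,0,0],[0.02,0,0.09,0,0,0],[0.036,0,0.14,0,0,0],[0.036,0,0.18,0,0,0],[0.036,0,0.19,0,0,0],[0.036,0,0.19,0,0,0],[0.036,0,0.19,0,0,0],[0.036,0,0.19,0,0,0]]]}}

```text
clock: 8.35
tool_pos: [0.5522, 0.0676, 0.2881]
eef_rot: [-0.645, 0.764, -0.0, 0.001]
contact_force: [0.1, 0.5, -0.5]
opening: 0.272
finger_force: 55.0
```

```bash
cat > rd.py <<'E'
from go import *
s=get_state();p=(s["tool_pos"][:2]-B)@np.c_[X,Y];F=s["contact_force"]
print("t",round(s["clock"],2),"tcp board",(p*1000).round(2),"z",round(s["tool_pos"][2]*1000,2),"F(X,Y,Z)",(F[:2]@np.c_[X,Y]).round(2),round(F[2],2),"M",s["moment"].round(3))
E
python3 rd.py
```

```text
t 8.35 tcp board [ 0.54 76.77] z 288.13 F(X,Y,Z) [-0.01  0.48] -0.54 M [0.06  0.104 0.102]
```

{"name": "play_rows", "arguments": {"rows": [[[0.003,0,0,0,0,0],[0.006,0,0,0,0,0],[0.009,0,0,0,0,0],[0.012,0,0,0,0,0],[0.015,0,0,0,0,0],[0.018,0,0,0,0,0],[0.018,0,0,0,0,0],[0.018,0,0,0,0,0]]]}}

```text
clock: 9.02
tool_pos: [0.5501, 0.0578, 0.2867]
eef_rot: [-0.645, 0.764, 0.0, -0.0]
contact_force: [-0.9, -0.0, -1.4]
opening: 0.269
finger_force: 55.0
```

```bash
python3 rd.py
```

```text
t 9.02 tcp board [ 0.11 66.82] z 286.68 F(X,Y,Z) [-0.92 -0.2 ] -1.43 M [0.14  0.05  0.055]
```

{"name": "play_rows", "arguments": {"rows": [[[0.002,0,0,0,0,0],[0.004,0,0,0,0,0],[0.006,0,0,0,0,0],[0.008,0,0,0,0,0],[0.008,0,0,0,0,0],[0.008,0,0,0,0,0]]]}}

```text
clock: 9.52
tool_pos: [0.5494, 0.054, 0.2867]
eef_rot: [-0.645, 0.764, 0.0, -0.0]
contact_force: [0.3, 0.0, -2.5]
opening: 0.27
finger_force: 55.0
```

```bash
python3 rd.py
```

```text
t 9.52 tcp board [ 0.08 62.9 ] z 286.69 F(X,Y,Z) [0.25 0.07] -2.54 M [ 0.11   0.117 -0.021]
```

{"name": "play_rows", "arguments": {"rows": [[[0.001,0,0,0,0,0],[0.002,0,0,0,0,0],[0.002,0,0,0,0,0],[0.002,0,0,0,0,0],[0.002,0,0,0,0,0]]]}}

```text
clock: 9.93
tool_pos: [0.5492, 0.0531, 0.2867]
eef_rot: [-0.645, 0.764, 0.0, 0.0]
contact_force: [-0.1, 0.3, -2.3]
opening: 0.264
finger_force: 55.0
```

```bash
python3 rd.py
```

```text
t 9.93 tcp board [ 0.09 61.99] z 286.72 F(X,Y,Z) [-0.16  0.26] -2.25 M [ 0.08   0.085 -0.038]
```

{"name": "play_rows", "arguments": {"rows": [[[0.001,0,0,0,0,0],[0.002,0,0,0,0,0],[0.002,0,0,0,0,0],[0.002,0,0,0,0,0],[0.002,0,0,0,0,0]]]}}

```text
clock: 10.35
tool_pos: [0.5491, 0.0521, 0.2867]
eef_rot: [-0.645, 0.764, 0.0, 0.0]
contact_force: [-0.6, 0.0, -0.7]
opening: 0.271
finger_force: 55.0
```

```bash
python3 rd.py
```

```text
t 10.35 tcp board [ 0.1  60.97] z 286.7 F(X,Y,Z) [-0.6  -0.09] -0.72 M [ 0.123  0.096 -0.015]
```

{"name": "play_rows", "arguments": {"rows": [[[0.001,0,0,0,0,0],[0.002,0,0,0,0,0],[0.002,0,0,0,0,0],[0.002,0,0,0,0,0],[0.002,0,0,0,0,0]]]}}

```text
clock: 10.77
tool_pos: [0.5489, 0.0513, 0.2868]
eef_rot: [-0.645, 0.764, 0.0, 0.0]
contact_force: [0.9, 0.6, -1.4]
opening: 0.266
finger_force: 55.0
```

```bash
python3 rd.py
```

```text
t 10.77 tcp board [ 0.09 60.21] z 286.77 F(X,Y,Z) [0.74 0.76] -1.41 M [ 0.285  0.024 -0.024]
```

{"name": "play_rows", "arguments": {"rows": [[[0.001,0,0,0,0,0],[0.002,0,0,0,0,0],[0.003,0,0,0,0,0],[0.003,0,0,0,0,0],[0.003,0,0,0,0,0],[0.003,0,0,0,0,0]]]}}

```text
clock: 11.27
tool_pos: [0.5487, 0.0501, 0.2868]
eef_rot: [-0.645, 0.764, 0.0, 0.001]
contact_force: [-0.4, 3.5, -1.7]
opening: 0.27
finger_force: 55.0
```

```bash
python3 rd.py;python3 -c "
from plant import *
for i in range(3): snapshot('top')
";python3 rd.py
```

```text
t 11.27 tcp board [ 0.11 58.93] z 286.85 F(X,Y,Z) [-0.97  3.34] -1.73 M [ 0.908  0.033 -0.008]
t 11.42 tcp board [ 0.11 58.87] z 286.84 F(X,Y,Z) [-0.24  3.61] -1.12 M [0.929 0.033 0.04 ]
```

Clear contact: about 3.6 N, a give of about 1.4 mm, and zero force near y = 60.6 mm. Next I'll back off, go over the block and do the right side.

{"name": "play_rows", "arguments": {"rows": [[[-0.008,0,0,0,0,0],[-0.02,0,-0.02,0,0,0],[-0.02,0,-0.07,0,0,0],[-0.02,0,-0.13,0,0,0],[-0.02,0,-0.16,0,0,0],[0.0,0,-0.16,0,0,0],[0.05,0,-0.16,0,0,0],[0.1,0,-0.16,0,0,0],[0.15,0,-0.16,0,0,0],[0.19,0,-0.16,0,0,0],[0.207,0,-0.16,0,0,0],[0.207,0,-0.16,0,0,0],[0.207,0,-0.11,0,0,0],[0.207,0,-0.06,0,0,0],[0.207,0,-0.02,0,0,0],[0.207,0,0,0,0,0],[0.207,0,0,0,0,0],[0.207,0,0,0,0,0]]]}}

```text
clock: 12.92
tool_pos: [0.5315, -0.0513, 0.2868]
eef_rot: [-0.646, 0.764, 0.0, 0.0]
contact_force: [0.8, 0.6, -1.2]
opening: 0.267
finger_force: 55.0
```

```bash
python3 rd.py
```

```text
t 12.92 tcp board [  0.2  -43.92] z 286.8 F(X,Y,Z) [0.64 0.72] -1.22 M [0.113 0.091 0.016]
```

{"name": "play_rows", "arguments": {"rows": [[[-0.004,0,0,0,0,0],[-0.008,0,0,0,0,0],[-0.011,0,0,0,0,0],[-0.014,0,0,0,0,0],[-0.016,0,0,0,0,0],[-0.017,0,0,0,0,0],[-0.017,0,0,0,0,0],[-0.017,0,0,0,0,0]]]}}

```text
clock: 13.58
tool_pos: [0.5327, -0.0441, 0.2867]
eef_rot: [-0.645, 0.764, -0.0, -0.0]
contact_force: [-0.4, -0.2, -1.7]
opening: 0.267
finger_force: 55.0
```

```bash
python3 rd.py
```

```text
t 13.58 tcp board [  0.17 -36.59] z 286.74 F(X,Y,Z) [-0.32 -0.23] -1.74 M [0.09  0.037 0.029]
```

{"name": "play_rows", "arguments": {"rows": [[[-0.001,0,0,0,0,0],[-0.002,0,0,0,0,0],[-0.002,0,0,0,0,0],[-0.002,0,0,0,0,0],[-0.002,0,0,0,0,0]]]}}

```text
clock: 14.0
tool_pos: [0.5329, -0.043, 0.2867]
eef_rot: [-0.645, 0.764, 0.0, 0.0]
contact_force: [-0.2, -0.1, -1.8]
opening: 0.266
finger_force: 55.0
```

```bash
python3 rd.py
```

```text
t 14.0 tcp board [  0.17 -35.51] z 286.67 F(X,Y,Z) [-0.22 -0.09] -1.84 M [0.086 0.051 0.047]
```

{"name": "play_rows", "arguments": {"rows": [[[-0.001,0,0,0,0,0],[-0.002,0,0,0,0,0],[-0.002,0,0,0,0,0],[-0.002,0,0,0,0,0],[-0.002,0,0,0,0,0]]]}}

```text
clock: 14.42
tool_pos: [0.533, -0.0422, 0.2867]
eef_rot: [-0.645, 0.764, -0.0, -0.0]
contact_force: [-0.2, -0.5, -1.3]
opening: 0.269
finger_force: 55.0
```

```bash
python3 rd.py
```

```text
t 14.42 tcp board [  0.16 -34.69] z 286.69 F(X,Y,Z) [-0.09 -0.54] -1.27 M [-0.119  0.146  0.009]
```

{"name": "play_rows", "arguments": {"rows": [[[-0.001,0,0,0,0,0],[-0.002,0,0,0,0,0],[-0.002,0,0,0,0,0],[-0.002,0,0,0,0,0],[-0.002,0,0,0,0,0]]]}}

```text
clock: 14.83
tool_pos: [0.5332, -0.0413, 0.2867]
eef_rot: [-0.645, 0.764, -0.0, -0.0]
contact_force: [-0.3, -2.7, -1.0]
opening: 0.27
finger_force: 55.0
```

```bash
python3 rd.py
```

```text
t 14.83 tcp board [  0.15 -33.81] z 286.67 F(X,Y,Z) [ 0.21 -2.75] -1.0 M [-0.483  0.148  0.021]
```

Right contact: about 2.8 N, zero force near y = -35.15 mm. The centre is then y ≈ 12.7 mm, and the span of 95.8 mm agrees with 96. Now the front.

{"name": "play_rows", "arguments": {"rows": [[[0.008,0,0,0,0,0],[0.02,0,0,0,0,0],[0.02,0.02,0,0,0,0],[0.02,0.06,0,0,0,0],[0.02,0.1,0,0,0,0],[0.02,0.11,0,0,0,0],[0.0,0.11,0,0,0,0],[-0.04,0.11,0,0,0,0],[-0.08,0.11,0,0,0,0],[-0.093,0.11,0,0,0,0],[-0.093,0.1,0,0,0,0],[-0.093,0.093,0,0,0,0],[-0.093,0.09,0,0,0,0],[-0.093,0.09,0,0,0,0],[-0.093,0.09,0,0,0,0]]]}}

```text
clock: 16.08
tool_pos: [0.4967, 0.0112, 0.2865]
eef_rot: [-0.644, 0.765, -0.0, -0.0]
contact_force: [0.6, 0.1, -1.9]
opening: 0.271
finger_force: 55.0
```

```bash
python3 rd.py
```

```text
t 16.08 tcp board [-44.63  11.82] z 286.49 F(X,Y,Z) [0.54 0.24] -1.91 M [ 0.13   0.107 -0.049]
```

Next, to x = -41, then 1 mm steps.

{"name": "play_rows", "arguments": {"rows": [[[-0.001,-0.003,0,0,0,0],[-0.002,-0.006,0,0,0,0],[-0.002,-0.007,0,0,0,0],[-0.002,-0.007,0,0,0,0],[-0.002,-0.007,0,0,0,0]]]}}

```text
clock: 16.5
tool_pos: [0.5003, 0.0127, 0.2867]
eef_rot: [-0.645, 0.764, 0.0, 0.0]
contact_force: [0.1, 0.0, -2.1]
opening: 0.269
finger_force: 55.0
```

```bash
python3 rd.py
```

```text
t 16.5 tcp board [-41.38  13.93] z 286.72 F(X,Y,Z) [0.04 0.04] -2.11 M [0.085 0.095 0.012]
```

{"name": "play_rows", "arguments": {"rows": [[[0,-0.001,0,0,0,0],[0,-0.002,0,0,0,0],[0,-0.002,0,0,0,0],[0,-0.002,0,0,0,0],[0,-0.002,0,0,0,0]]]}}

```text
clock: 16.92
tool_pos: [0.5012, 0.0126, 0.2867]
eef_rot: [-0.645, 0.764, 0.0, -0.0]
contact_force: [0.0, -0.8, -1.6]
opening: 0.271
finger_force: 55.0
```

```bash
python3 rd.py
```

```text
t 16.92 tcp board [-40.41  13.97] z 286.7 F(X,Y,Z) [ 0.16 -0.8 ] -1.61 M [0.053 0.103 0.034]
```

{"name": "play_rows", "arguments": {"rows": [[[0,-0.001,0,0,0,0],[0,-0.002,0,0,0,0],[0,-0.002,0,0,0,0],[0,-0.002,0,0,0,0],[0,-0.002,0,0,0,0]]]}}

```text
clock: 17.33
tool_pos: [0.5022, 0.0124, 0.2867]
eef_rot: [-0.645, 0.764, 0.0, 0.0]
contact_force: [-0.4, -0.5, -1.5]
opening: 0.265
finger_force: 55.0
```

```bash
python3 rd.py
```

```text
t 17.33 tcp board [-39.37  13.97] z 286.71 F(X,Y,Z) [-0.33 -0.55] -1.46 M [0.107 0.056 0.016]
```

{"name": "play_rows", "arguments": {"rows": [[[0,-0.001,0,0,0,0],[0,-0.002,0,0,0,0],[0,-0.002,0,0,0,0],[0,-0.002,0,0,0,0],[0,-0.002,0,0,0,0]]]}}

```text
clock: 17.75
tool_pos: [0.5032, 0.0122, 0.2867]
eef_rot: [-0.645, 0.764, 0.0, 0.0]
contact_force: [-0.4, -0.9, -1.8]
opening: 0.269
finger_force: 55.0
```

```bash
python3 rd.py
```

```text
t 17.75 tcp board [-38.37  13.95] z 286.7 F(X,Y,Z) [-0.2  -0.96] -1.83 M [ 0.117  0.116 -0.022]
```

{"name": "play_rows", "arguments": {"rows": [[[0,-0.001,0,0,0,0],[0,-0.002,0,0,0,0],[0,-0.002,0,0,0,0],[0,-0.002,0,0,0,0],[0,-0.002,0,0,0,0]]]}}

```text
clock: 18.17
tool_pos: [0.5041, 0.0121, 0.2867]
eef_rot: [-0.645, 0.764, 0.0, -0.0]
contact_force: [-0.7, -0.1, -0.8]
opening: 0.27
finger_force: 55.0
```

```bash
python3 rd.py
```

```text
t 18.17 tcp board [-37.5   13.94] z 286.67 F(X,Y,Z) [-0.66 -0.2 ] -0.79 M [ 0.161  0.281 -0.017]
```

{"name": "play_rows", "arguments": {"rows": [[[0,-0.001,0,0,0,0],[0,-0.002,0,0,0,0],[0,-0.002,0,0,0,0],[0,-0.002,0,0,0,0],[0,-0.002,0,0,0,0]]]}}

```text
clock: 18.58
tool_pos: [0.5049, 0.0119, 0.2866]
eef_rot: [-0.645, 0.764, 0.0, -0.0]
contact_force: [-1.5, 0.7, -1.5]
opening: 0.267
finger_force: 55.0
```

```bash
python3 rd.py;python3 -c "
from plant import *
for i in range(3): snapshot('top')
";python3 rd.py
```

```text
t 18.58 tcp board [-36.64  13.96] z 286.65 F(X,Y,Z) [-1.55  0.41] -1.49 M [0.232 0.691 0.033]
t 18.73 tcp board [-36.58  13.96] z 286.66 F(X,Y,Z) [-2.11  0.71] -0.46 M [ 0.261  0.691 -0.001]
```

Front contact: about 3 N, zero force at x ≈ -37.9 mm. That puts the hole at TCP (2.1, 12.7) mm in the board frame. I'll back off, lift and go above it.

{"name": "play_rows", "arguments": {"rows": [[[0,0.01,0,0,0,0],[0,0.018,-0.02,0,0,0],[0,0.018,-0.07,0,0,0],[0,0.018,-0.12,0,0,0],[0,0.018,-0.16,0,0,0],[0.0025,0,-0.16,0,0,0],[0.0025,-0.04,-0.16,0,0,0],[0.0025,-0.0766,-0.16,0,0,0],[0.0025,-0.0766,-0.15,0,0,0],[0.0025,-0.0766,-0.13,0,0,0],[0.0025,-0.0766,-0.13,0,0,0],[0.0025,-0.0766,-0.13,0,0,0],[0.0025,-0.0766,-0.13,0,0,0]]]}}

```text
clock: 19.82
tool_pos: [0.5421, 0.0044, 0.3514]
eef_rot: [-0.645, 0.764, 0.0, -0.001]
contact_force: [0.1, -1.1, -2.8]
opening: 0.266
finger_force: 55.0
```

```bash
python3 rd.py; python3 -c "
from go import *
show(B+.0021*X+.0127*Y,.339)"
```

```text
t 19.82 tcp board [ 1.26 12.83] z 351.39 F(X,Y,Z) [ 0.28 -1.03] -2.81 M [ 0.082  0.093 -0.009]
shift [ 0.    -0.002  0.025] pos [0.5421 0.0044 0.3514] F [ 0.1  -1.07 -2.81] yawY 170.4 tilt [-0.0012 -0.0002] q7 2.19 g 54.987103287130594
```

{"name": "play_rows", "arguments": {"rows": [[[0,-0.0016,0,0,0,0],[0,-0.0016,0.006,0,0,0],[0,-0.0016,0.012,0,0,0],[0,-0.0016,0.018,0,0,0],[0,-0.0016,0.024,0,0,0],[0,-0.0016,0.024,0,0,0],[0,-0.0016,0.024,0,0,0]]]}}

```text
clock: 20.4
tool_pos: [0.5435, 0.0041, 0.3395]
eef_rot: [-0.645, 0.764, 0.0, -0.0]
contact_force: [-0.9, -0.3, -1.9]
opening: 0.268
finger_force: 55.0
```

```bash
python3 rd.py
```

```text
t 20.4 tcp board [ 2.66 12.72] z 339.46 F(X,Y,Z) [-0.88 -0.42] -1.95 M [0.026 0.094 0.005]
```

{"name": "play_rows", "arguments": {"rows": [[[0,0,0.003,0,0,0],[0,0,0.006,0,0,0],[0,0,0.009,0,0,0],[0,0,0.012,0,0,0],[0,0,0.014,0,0,0],[0,0,0.014,0,0,0],[0,0,0.014,0,0,0]]]}}

```text
clock: 20.98
tool_pos: [0.5435, 0.0041, 0.3326]
eef_rot: [-0.645, 0.764, 0.0, -0.0]
contact_force: [-0.0, 0.4, -1.9]
opening: 0.269
finger_force: 55.0
```

```bash
python3 rd.py
```

```text
t 20.98 tcp board [ 2.71 12.73] z 332.63 F(X,Y,Z) [-0.1   0.41] -1.91 M [ 0.072  0.089 -0.002]
```

{"name": "play_rows", "arguments": {"rows": [[[0,0.0012,0,0,0,0],[0,0.0012,0,0,0,0],[0,0.0012,0.004,0,0,0],[0,0.0012,0.008,0,0,0],[0,0.0012,0.012,0,0,0],[0,0.0012,0.016,0,0,0],[0,0.0012,0.02,0,0,0],[0,0.0012,0.02,0,0,0],[0,0.0012,0.02,0,0,0]]]}}

```text
clock: 21.73
tool_pos: [0.5429, 0.0042, 0.3225]
eef_rot: [-0.645, 0.764, 0.0, -0.0]
contact_force: [-0.1, 0.4, -2.2]
opening: 0.269
finger_force: 55.0
```

```bash
python3 rd.py
```

```text
t 21.73 tcp board [ 2.08 12.76] z 322.53 F(X,Y,Z) [-0.14  0.4 ] -2.16 M [ 0.071  0.072 -0.001]
```

It's in the hole with no side load. Keep lowering.

{"name": "play_rows", "arguments": {"rows": [[[0,0,0.006,0,0,0],[0,0,0.012,0,0,0],[0,0,0.018,0,0,0],[0,0,0.024,0,0,0],[0,0,0.03,0,0,0],[0,0,0.036,0,0,0],[0,0,0.042,0,0,0],[0,0,0.048,0,0,0],[0,0,0.054,0,0,0],[0,0,0.06,0,0,0],[0,0,0.066,0,0,0],[0,0,0.072,0,0,0],[0,0,0.078,0,0,0],[0,0,0.084,0,0,0],[0,0,0.084,0,0,0],[0,0,0.084,0,0,0]]]}}

```text
clock: 23.07
tool_pos: [0.5429, 0.0042, 0.2805]
eef_rot: [-0.645, 0.764, 0.0, -0.0]
contact_force: [-0.4, -0.0, -1.7]
opening: 0.269
finger_force: 55.0
```

```bash
python3 rd.py
```

```text
t 23.07 tcp board [ 2.08 12.77] z 280.54 F(X,Y,Z) [-0.4  -0.08] -1.71 M [0.135 0.096 0.034]
```

{"name": "play_rows", "arguments": {"rows": [[[0,0,0.002,0,0,0],[0,0,0.004,0,0,0],[0,0,0.006,0,0,0],[0,0,0.008,0,0,0],[0,0,0.008,0,0,0],[0,0,0.008,0,0,0]]]}}

```text
clock: 23.57
tool_pos: [0.5429, 0.0042, 0.2767]
eef_rot: [-0.645, 0.764, 0.0, 0.0]
contact_force: [0.2, -0.3, -1.3]
opening: 0.267
finger_force: 55.0
```

```bash
python3 rd.py
```

```text
t 23.57 tcp board [ 2.13 12.73] z 276.68 F(X,Y,Z) [ 0.28 -0.26] -1.26 M [0.092 0.096 0.058]
```

{"name": "play_rows", "arguments": {"rows": [[[0,0,0.001,0,0,0],[0,0,0.002,0,0,0],[0,0,0.003,0,0,0],[0,0,0.003,0,0,0],[0,0,0.003,0,0,0]]]}}

```text
clock: 23.98
tool_pos: [0.543, 0.0042, 0.2753]
eef_rot: [-0.645, 0.764, -0.0, 0.0]
contact_force: [0.5, 0.4, -0.7]
opening: 0.271
finger_force: 55.0
```

```bash
python3 rd.py
```

```text
t 23.98 tcp board [ 2.16 12.78] z 275.3 F(X,Y,Z) [0.41 0.52] -0.72 M [0.035 0.066 0.036]
```

The collar is now resting, so the grip carries less weight. Release and rise.

{"name": "play_rows", "arguments": {"rows": [[[0,0,0,0,0,0],[0,0,0,0,0,0],[0,0,0,0,0,0],[0,0,0,0,0,0],[0,0,0,0,0,0],[0,0,0,0,0,0],[0,0,0,0,0,0],[0,0,0,0,0,0],[0,0,0,0,0,0],[0,0,0,0,0,0],[0,0,0,0,0,0],[0,0,0,0,0,0]]], "claw": 0}}

```text
clock: 24.98
tool_pos: [0.543, 0.0042, 0.2752]
eef_rot: [-0.645, 0.764, 0.0, 0.0]
contact_force: [-0.7, 0.2, 0.3]
opening: 0.999
finger_force: 0.0
```

{"name": "play_rows", "arguments": {"rows": [[[0,0,-0.03,0,0,0],[0,0,-0.08,0,0,0],[0,0,-0.14,0,0,0],[0,0,-0.2,0,0,0],[0,0,-0.26,0,0,0],[0,0,-0.26,0,0,0],[0,0,-0.26,0,0,0],[0,0,-0.26,0,0,0],[0,0,-0.26,0,0,0]]]}}

```text
clock: 25.73
tool_pos: [0.5425, 0.0038, 0.4039]
eef_rot: [-0.645, 0.764, 0.001, -0.001]
contact_force: [0.1, -0.2, 0.2]
opening: 1.001
finger_force: 0.0
```

```bash
python3 - <<'E'
from plant import *
from h import *
d=snapshot("wrist");cv2.imwrite("pics/w9.png",d["pixels"])
E
```

```text
(no output)
```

View pics/w9.png

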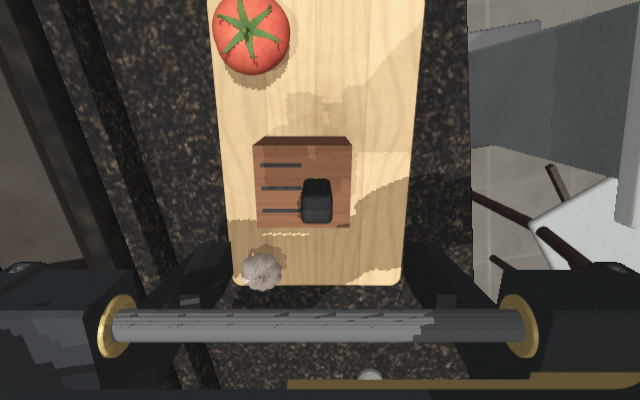

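The handle stands upright on the block at (317,200), the gripper is clear, and the garlic and tomato look unmoved. I'll hand it in.

```bash
python3 -c "
from plant import *
print(finish_job())"
```

```text
the job is handed in; nothing more can be done
None
```

The job is handed in at about 26 s: the steel touched the block's left, right and front sides (about 3 N each), then went into the round hole and was released upright; the judge's verdict was not shown.

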